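Hold the bar blender on pulse

ROBOT

A 6-joint arm with a two-finger parallel gripper is mounted at the origin on a cart in front of the work surface, level with it; the furniture and walls round the work are solid. World frame = base frame: x ahead of the robot, y to its left, z up, the work surface at z = 0. Lengths are in mm, angles in rad, forces in N, time in s.
With the tool pointing down it reaches from about 275 to 825 mm from the base axis. Payload 5.2 kg.
Tool frame: the origin (TCP) lies at the very end of the fingers, on their centre line; the grasp point (between the pads) lies 19 mm behind it (manip.grasp_offset is the z of the grasp point in the tool frame, in mm); z points along the fingers, y is the line along which they close (so a half turn about z gives the same grasp; the last joint's range is limited). The gripper opens to 93 mm and grips with 3 to 60 N. Pads are 15 mm wide; open, the fingers measure 128 mm over their backs; the gripper's body (75 mm by 188 mm) begins 65 mm behind the grasp point.
Start: joints at [-0.203, 0.259, 1.535, -0, 1.348, -0.203], TCP at [550.005, 0.023, 218.653] pointing down, gripper open.
Joint ranges: [-3.14, 3.14], [-0.91, 2.08], [0.19, 2.58], [-1.22, 4.36], [0.22, 2.71], [-3.12, 3.12]. Speed limits (rad/s): [2.57, 2.57, 3.14, 3.14, 3.14, 3.14].

INTERFACE

Orientations are given as a unit quaternion [x, y, z, w].
In Python, from workcell import sensors, eyes, job, manip gives the robot as it stands. The module is installed in compiled form; this text tells all that it offers.
- The arm moves only by the tool move_tool, called by a JSON object that holds its "api" and its "payload". Schema: {"type":"object","properties":{"moves":{"type":"object","properties":{"motion":{"type":"array","items":{"type":"array","items":{"type":"number"},"minItems":7,"maxItems":7},"minItems":1,"maxItems":12}},"additionalProperties":false,"required":["motion"]},"grip_force":{"type":"number"},"only":{"type":"string"},"quiet":{"type":"boolean"},"lines":{"type":"string"}},"required":["moves"],"additionalProperties":false}. moves is an object whose key "motion" holds a list of rows, 1 to 12 of them, each of 7 numbers: the opening from 0.0 (shut) to 1.0 (fully open), then dx, dy, dz in mm, then a rotation vector rx, ry, rz in rad; each row shifts and turns the commanded pose from where the row before left it, along the tool's axes as they then stand; what a row does not reach is not made up. A row lasts 1/10 s, in which the tool goes at most 50 mm and 0.15 rad, less where a joint would pass 70% of its speed; a pose out of reach is approached as far as the arm can. The fingers move at their own pace and stop on an object; grip_force is the grip in N (left out, the last holds). Time passes only in rows, so rows that do not move let the fingers close. The tool returns the time, the measured TCP pose, the force, the opening and the grip force at its end. only (a regular expression) keeps the lines of the reply that match it, lines (a string "A,B") keeps lines A to B, and quiet returns only ok. Input that does not fit is refused with a message, and nothing moves.
- sensors.state(): the state, without advancing time (a new reading comes with each control period).
- eyes.camera(name): name is "scene" or "side" or "wrist"; returns a dict with "img" (400x640x3 uint8, red, green, blue), "z_map" (400x640 float32, mm along the optical axis (not along the pixel's ray), 0 where there is no reading), "vertical_fov" (degrees; the focal length in pixels is half the picture's height over the tangent of half this angle, whatever the lens; pixels are square), "cx", "cy" (the principal point, pixels), "cam_to_world" (4x4, takes a point from camera to world coordinates). Camera axes: x right, y down, z forward; pixel columns grow to the right and rows downward; lengths in mm; the calibration is good to about 2 mm. A picture is of the moment at which its call begins.
- job.job_done(): hands the job in; it is judged then, once.
The state is a dict: "clock": time; "q": joint angles; "joint_velocities": joint speeds; "joint_torque": joint torques, N m; "position": TCP position; "orientation": TCP orientation; "contact_force": force on the tool from outside, world axes, zero at the start; "moment": the same for the moment, N m; "grip_width": opening from 0.0 (shut) to 1.0 (fully open); "finger_force": force on a finger pad.
Only numpy, scipy, OpenCV 4.12 (cv2) and the standard library are available. Lean on these libraries where they do the work, as an engineer would, in place of code of your own. Each camera call takes 0.05 s, during which the arm holds its last target. There are 200 camera calls.

TASK

The filled blending cup, the capped steel one with the ribbed black blade collar, is standing among other bar things in the steel pan: take it out, upright, leave the other things standing in the pan, and set it down fully home in the round socket on the blender base, without dropping it, and let go of it. Only then turn the blender's dial clockwise past the first and second click to its third position, pulse (three dots), which springs back when let go. Keep holding the dial there: the program finishes while the gripper still holds it at pulse.

Things in the scene. Friction and masses are not known exactly. Their poses are not given: they have to be found in the camera images.
- blend_cup: Blending cup, loose, 0.25 to 0.5 kg: closed steel beaker 52 mm in diameter, mouth down in a ribbed black collar 59 mm in diameter and 28 mm high with a 2.5 mm bevel at its foot; 115 mm high in all. The steel wall is straight from 28 to 104 mm above the foot, then rounds off to the top. Round: its yaw does not matter. Origin: centre of the underside, z up the axis.
- pan: Stainless steel pan, fixed, 246 x 306 mm over the walls (x by y of its own frame), rim at 66 mm, walls 3 mm. Origin: centre of the underside; the inner floor is 3 mm above it. Holds six things upright, roughly in two rows of three (rows 104 mm apart along x, 92 mm apart along y); which thing stands in which place varies.
- blender: Blender base, fixed, 230 mm deep (x), 150 mm wide (y): aluminium motor block 94 mm high at the back with the round black socket on its top, black console at the front that slopes down to the front (-x) by 0.384 rad (22 degrees) and carries the dial. Origin: centre of the underside; x from the console to the socket, z up. It may stand left or right of the pan, turned by up to 0.3 rad.
- socket_seat (a point): Point in the middle of the socket, at the height on which the cup's underside rests when fully home (98 mm above the worktop). The socket is a black ring of 64 mm inner diameter, flared to 71 mm at its mouth, which is 20 mm above this point; outer diameter 83 mm. Axes as the blender's; 114 mm behind the point where the dial's axis meets the console.
- dial_grip (a point): Point on the dial's axis at the top of its grip bar, which is 46 mm long, 13 mm wide and stands 23 mm above the dial's skirt, a disc 54 mm wide and 10 mm high over the console. Turns with the dial: x along the bar to the end with the pointer line, y across the bar, z out along the axis, square to the console (leans 0.384 rad towards the blender's front). Clockwise is about -z.
- dial (a joint): Dial angle, rad, clockwise seen from above: 0 off (one dash), its start, pointer 0.66 rad left of up the console; 0.44 first click (one dot) and 0.88 second (two dots), where it stays by itself; 1.32 third, pulse (three dots), in place beyond 1.22; stop at 1.37. Clicks take 0.07 Nm; past 0.96 a spring pulls it back to the second, 0.12 to 0.16 Nm, so grip firmly (60 N) and turn a little on.
- tumbler: Glass tumbler, bystander in the pan, mouth down, 69 mm in diameter, 87 mm high, loose. Origin: centre of the underside.
- spice_jar: Spice jar with a wide cap, bystander in the pan, 45 mm in diameter, 106 mm high, loose. Origin: centre of the underside.
- salt_mill: Small glass shaker with a domed metal top, bystander in the pan, 44 mm in diameter, 90 mm high, loose. Origin: centre of the underside.
- jigger: Steel double jigger with a narrow waist, bystander in the pan, 47 mm in diameter, 78 mm high, loose. Origin: centre of the underside.
- shot_glass: Shot glass, bystander in the pan, mouth down, 46 mm in diameter, 57 mm high, loose. Origin: centre of the underside.
Things that resemble listed ones, but are neither listed nor needed, are in the scene too. Leave any blue or red look-alike of the blend_cup alone.

How it is judged:
By the outcome, as a careful person would: the job done as asked, in the order asked, and still so for the second after the job is handed in, while the arm keeps its last pose, push and grip.
It also fails if it takes over 61 s, if anything falls off the work surface, if the arm or the gripper's body presses on something with over 40 N, if the wrist force passes 120 N, or if a joint passes its speed limit or range.

## Working session

There is one attempt and no reset: what is moved stays moved. The work goes in short steps, Python scripts to look and compute and a tool call to move; the robot and the scene stay as the last step left them, time stands still between calls to the robot, and variables do not carry over. Pictures are saved under pics/ and viewed, at most 10 in all, crops included, and the job is handed in when it is done.

```bash
mkdir -p pics; cat > h.py <<'E'
import numpy as np, cv2
from workcell import sensors, eyes
def snap(n,name):
    c=eyes.camera(n); cv2.imwrite(f'pics/{name}.png',c['img'][:,:,::-1]); np.save(f'pics/{name}.npy',c,allow_pickle=True); return c
def load(name): return np.load(f'pics/{name}.npy',allow_pickle=True).item()
def ray(c,u,v):
    f=200/np.tan(np.radians(c['vertical_fov'])/2)
    T=c['cam_to_world']; d=np.array([(u-c['cx'])/f,(v-c['cy'])/f,1.])
    return T[:3,3],T[:3,:3]@d
def pt(c,u,v,r=1):
    z=c['z_map'][v-r:v+r+1,u-r:u+r+1]; z=np.median(z[z>0]) if (z>0).any() else np.nan
    o,d=ray(c,u,v); return o+d*z
def cloud(c):
    v,u=np.mgrid[0:400,0:640]; f=200/np.tan(np.radians(c['vertical_fov'])/2)
    d=np.stack([(u-c['cx'])/f,(v-c['cy'])/f,np.ones_like(u,float)],-1)*c['z_map'][...,None]
    P=d@c['cam_to_world'][:3,:3].T+c['cam_to_world'][:3,3]; P[c['z_map']==0]=np.nan; return P
def at_z(c,u,v,z):
    o,d=ray(c,u,v); return o+d*(z-o[2])/d[2]
def tri(a,b):
    (o1,d1),(o2,d2)=a,b; A=np.stack([d1,-d2],1); s=np.linalg.lstsq(A,o2-o1,rcond=None)[0]
    p,q=o1+d1*s[0],o2+d2*s[1]; return (p+q)/2,np.linalg.norm(p-q)
E
python3 - <<'E'
from h import *
ims=[snap(n,n+'0') for n in('scene','side','wrist')]
for c in ims: print(c['vertical_fov'],c['cx'],c['cy'],np.round(c['cam_to_world'],3).tolist())
print({k:np.round(v,3) for k,v in sensors.state().items()})
a=[c['img'][:,:,::-1] for c in ims]
E
```

```text
42.00315471357524 320.0422929430315 205.46291144568693 [[0.569, -0.393, 0.722, -394.881], [-0.822, -0.275, 0.498, -674.125], [0.003, -0.877, -0.48, 714.491], [0.0, 0.0, 0.0, 1.0]]
53.13165539584406 317.1823044336496 208.82291427323233 [[0.963, -0.177, 0.203, 388.064], [-0.268, -0.568, 0.778, -715.561], [-0.022, -0.804, -0.594, 601.83], [0.0, 0.0, 0.0, 1.0]]
69.95835036204753 317.4496447611561 195.80056775438106 [[1.0, 0.0, -0.002, 549.518], [-0.0, -0.961, -0.275, 77.629], [-0.002, 0.275, -0.961, 383.571], [0.0, 0.0, 0.0, 1.0]]
{'clock': np.float64(0.15), 'q': array([-0.203,  0.259,  1.536, -0.   ,  1.348, -0.203]), 'joint_velocities': array([ 0.001, -0.003, -0.003, -0.   ,  0.   ,  0.   ]), 'joint_torque': array([ 2.0000e-03, -4.3764e+01, -2.8423e+01,  7.2000e-02,  3.8000e-02,
       -0.0000e+00]), 'position': array([5.49608e+02, 7.70000e-02, 2.18017e+02]), 'orientation': array([ 0.707,  0.707, -0.   , -0.001]), 'contact_force': array([ 0.105, -0.032, -0.587]), 'moment': array([ 0.001, -0.004,  0.001]), 'finger_force': np.float64(0.0), 'grip_width': np.float64(0.998)}
```

View pics/scene0.png

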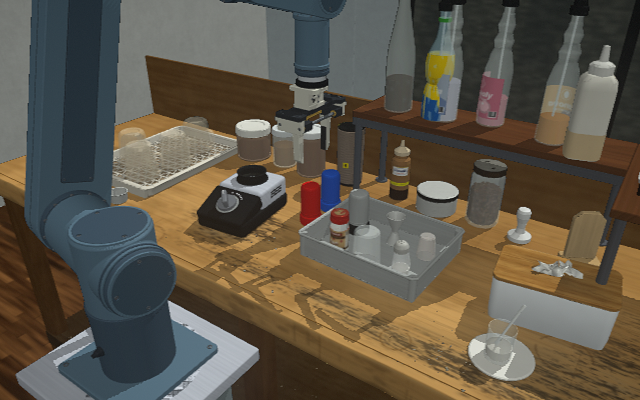

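View pics/side0.png

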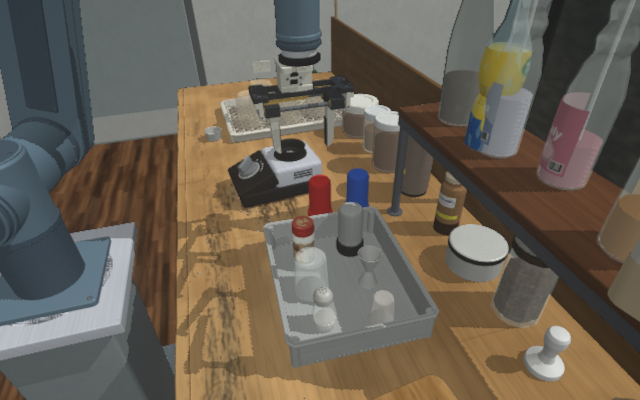

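The scene view shows the pan with the steel cup at about (359,207), and the blender at (243,200). In the side view the cup is at (350,228), the socket at (291,150) and the dial at (248,167). I'll enlarge the crops next.

```bash
python3 - <<'E'
from h import *
s=load('scene0'); d=load('side0')
def crop(c,u,v,w,h,k): return cv2.resize(c['img'][v:v+h,u:u+w,::-1],(w*k,h*k),interpolation=cv2.INTER_CUBIC)
A=np.hstack([crop(s,190,155,100,75,4),crop(s,305,170,100,75,4)])
B=np.hstack([crop(d,225,125,100,75,4),crop(d,290,185,100,75,4)])
cv2.imwrite('pics/crops.png',np.vstack([A,B]))
for n,c,L in(('scene',s,[(359,192),(359,205),(253,176),(229,199)]),('side',d,[(350,206),(350,225),(291,150),(250,165)])):
    for u,v in L: print(n,u,v,pt(c,u,v).round(1))
for n,c in(('scene',s),('side',d)):
    P=cloud(c)
    # cup top region / pan rim / blender top
    for nm,(x0,x1,y0,y1,z0,z1) in dict(blendtop=(380,720,50,330,88,130)).items():
        m=(P[...,0]>x0)&(P[...,0]<x1)&(P[...,1]>y0)&(P[...,1]<y1)&(P[...,2]>z0)&(P[...,2]<z1); Q=P[m]
        print(n,nm,len(Q),Q.min(0).round(),Q.max(0).round(),Q.mean(0).round(1)) if len(Q) else print('none')
E
```

```text
scene 359 192 [618.7 -93.2 117. ]
scene 359 205 [ 599.4 -105.8   92.4]
scene 253 176 [536.8 186.4 117. ]
scene 229 199 [447.  192.   84.9]
side 350 206 [620.1 -93.1 118.6]
side 350 225 [ 612.3 -117.7   89.5]
side 291 150 [564.7 219.   97.7]
side 250 165 [450.7 197.2  84.2]
scene blendtop 1288 [415.  50.  88.] [697. 277. 121.] [539.6 193.9  99.8]
side blendtop 1421 [419.  50.  88.] [696. 275. 121.] [547.2 189.   99. ]
```

View pics/crops.png

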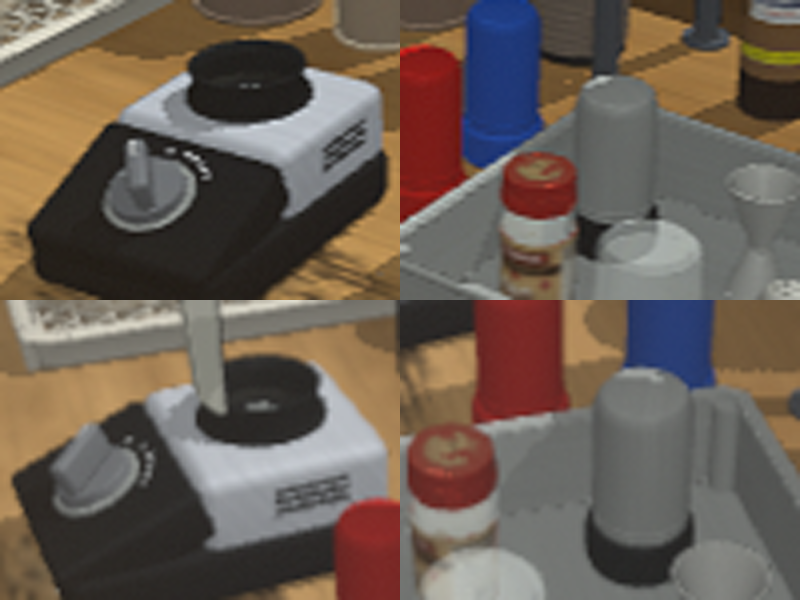

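View pics/wrist0.png

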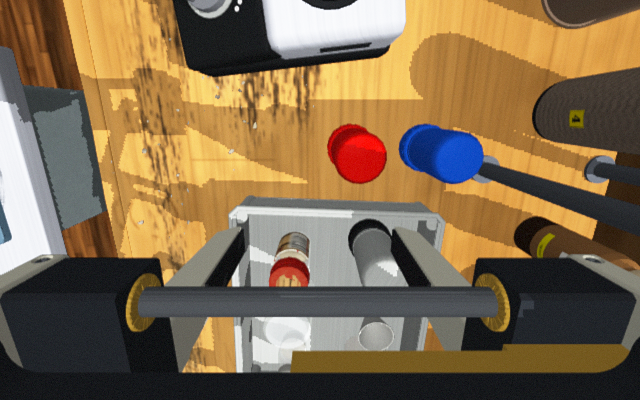

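The crops show the socket ring mouth, the dial bar (pointer end up and to the left) and the cup in the far-left corner of the pan. The spice jar is on its near side and the jigger to its right. The wrist view confirms red and blue look-alikes outside the pan wall. Now I'll fit the geometry.

```bash
cat > fit.py <<'E'
from h import *
from scipy.optimize import least_squares
def box(P,c,lo,hi):
    m=((P[...,0:2]>[c[0]+lo[0],c[1]+lo[1]])&(P[...,0:2]<[c[0]+hi[0],c[1]+hi[1]])).all(-1)&(P[...,2]>lo[2])&(P[...,2]<hi[2]); return P[m]
def circ(Q,r=None,c0=None):
    c0=Q[:,:2].mean(0) if c0 is None else c0
    if r: f=lambda p:np.hypot(Q[:,0]-p[0],Q[:,1]-p[1])-r; x0=list(c0)
    else: f=lambda p:np.hypot(Q[:,0]-p[0],Q[:,1]-p[1])-p[2]; x0=[*c0,30]
    s=least_squares(f,x0,loss='soft_l1',f_scale=1.5); return s.x.round(1),len(Q),np.abs(s.fun).mean().round(2)
E
python3 - <<'E'
from fit import *
for n in('scene0','side0'):
    c=load(n);P=cloud(c)
    Q=box(P,(615,-98),(-40,-40,50),(40,40,105)); print(n,'cup wall',circ(Q,26,(615,-98)),circ(Q,None,(615,-98)))
    Q=box(P,(615,-98),(-40,-40,112),(40,40,130)); print(' cup top',Q.mean(0).round(1),Q[:,2].max())
    Q=box(P,(560,215),(-70,-70,114),(70,70,125)); print(' ring top',circ(Q,None,(560,215)),circ(Q,38.5,(560,215)),np.median(Q[:,2]))
    Q=box(P,(560,215),(-100,-100,90),(100,100,98)); print(' block top rect',len(Q),cv2.minAreaRect(Q[:,:2].astype(np.float32)),np.median(Q[:,2]))
    # all of blender
    Q=box(P,(510,200),(-170,-140,25),(170,140,125)); print(' blender rect',cv2.minAreaRect(Q[:,:2].astype(np.float32)))
    # console plane
    Q=box(P,(450,190),(-70,-70,30),(50,70,90)); 
    best=None;rng=np.random.default_rng(0)
    for _ in range(500):
        a=Q[rng.choice(len(Q),3,False)]; nn=np.cross(a[1]-a[0],a[2]-a[0]); nn/=np.linalg.norm(nn)+1e-9
        if nn[2]<0:nn=-nn
        if not .85<nn[2]<.97: continue
        i=np.abs((Q-a[0])@nn)<1.5
        if best is None or i.sum()>best.sum(): best=i
    q=Q[best]; m=q.mean(0); nn=np.linalg.svd(q-m)[2][2]; nn*=np.sign(nn[2]); print(' console n',nn.round(3),'tilt',np.arccos(nn[2]).round(3),'yaw',np.arctan2(-nn[1],-nn[0]).round(3),len(q),m.round(1))
    h=(Q-m)@nn; G=Q[(h>28)&(h<45)]; print(' dial bar top',len(G),G.mean(0).round(1),h.max().round(1), cv2.minAreaRect(G[:,:2].astype(np.float32)))
    D=Q[(h>7)&(h<13)]; print(' skirt',len(D),circ(D,27) if len(D)>5 else '')
    for nm,ctr,hi in(('obst>140',(620,-100),600),):
        Q=box(P,ctr,(-140,-160,125),(200,250,hi)); 
        print(' obst', np.c_[Q[:,0].min(),Q[:,2].min()] if len(Q) else '', len(Q)); 
        for x in range(500,820,20):
            q=Q[(Q[:,0]>=x)&(Q[:,0]<x+20)]
            if len(q): print('  x',x,len(q),'y',q[:,1].min().round(),q[:,1].max().round(),'z',q[:,2].min().round(),q[:,2].max().round())
E
```

```text
scene0 cup wall (array([621.4, -92.9]), 385, np.float64(1.46)) (array([621. , -93.1,  25.6]), 385, np.float64(1.45))
 cup top [615.9 -95.9 115.9] 119.95531360440259
 ring top (array([557.1, 208.4,  37.5]), 150, np.float64(2.31)) (array([557.2, 208.4]), 150, np.float64(2.43)) 117.60211329085223
 block top rect 610 ((553.0593872070312, 208.18319702148438), (131.7395477294922, 143.69337463378906), 11.278450012207031) 94.34579911721158
 blender rect ((539.7540283203125, 185.05514526367188), (182.89633178710938, 319.06866455078125), 78.01661682128906)
 console n [-0.372 -0.044  0.927] tilt 0.384 yaw 0.118 645 [441.7 189.4  67.4]
 dial bar top 1 [418.3 185.1  88.1] 28.1 ((418.25042724609375, 185.05081176757812), (0.0, 0.0), 0.0)
 skirt 140 (array([445.8, 204.1]), 140, np.float64(6.71))
 obst [[480.13120582 125.04856269]] 12035
  x 500 1983 y -59.0 60.0 z 230.0 578.0
  x 520 1103 y -65.0 55.0 z 313.0 576.0
  x 540 587 y -68.0 47.0 z 313.0 575.0
  x 560 178 y -69.0 -17.0 z 315.0 573.0
  x 580 353 y -39.0 13.0 z 218.0 402.0
  x 600 235 y -38.0 13.0 z 223.0 348.0
  x 620 140 y -37.0 27.0 z 304
[... 806 characters left out ...]
04 652 [448.5 181.2  70.5]
 dial bar top 0 [nan nan nan] 27.8 ((0.0, 0.0), (0.0, 0.0), 0.0)
 skirt 102 (array([436.4, 203.2]), 102, np.float64(5.15))
 obst [[480.00626624 125.65069511]] 17297
  x 500 1022 y -38.0 32.0 z 219.0 493.0
  x 520 1316 y -40.0 -7.0 z 313.0 494.0
  x 540 1194 y -42.0 -8.0 z 314.0 494.0
  x 560 810 y -40.0 26.0 z 313.0 492.0
  x 580 533 y -38.0 31.0 z 219.0 488.0
  x 600 545 y -39.0 34.0 z 220.0 347.0
  x 620 331 y -38.0 35.0 z 304.0 347.0
  x 640 33 y -36.0 33.0 z 327.0 346.0
  x 760 2504 y -260.0 19.0 z 126.0 271.0
  x 780 1500 y -260.0 18.0 z 130.0 434.0
  x 800 6902 y -259.0 64.0 z 133.0 502.0<stdin>:20: RuntimeWarning: Mean of empty slice.
  ret = um.true_divide(
```

{"api": "move_tool", "payload": {"moves": {"motion": [[1,-24,18,0,0,0,0],[1,-24,18,0,0,0,0],[1,-24,18,0,0,0,0],[1,-21,18,0,0,0,0],[1,0,0,0,0,0,0]]}}}

```text
clock: 0.65
position: [623.4, -95.9, 217.5]
orientation: [0.708, 0.706, -0.0, 0.0]
contact_force: [0.1, 0.3, -0.2]
grip_width: 0.999
finger_force: 0.0
```

{"api": "move_tool", "payload": {"moves": {"motion": [[0.85,0,0,0,0,0,-0.131],[0.85,0,0,0,0,0,-0.131],[0.85,0,0,0,0,0,-0.131],[0.85,0,0,0,0,0,-0.131],[0.85,0,0,0,0,0,-0.131],[0.85,0,0,0,0,0,-0.131],[0.85,0,0,0,0,0,-0.131],[0.85,0,0,0,0,0,-0.131],[0.85,0,0,0,0,0,-0.131],[0.85,0,0,0,0,0,-0.131],[0.85,0,0,0,0,0,-0.131],[0.85,0,0,0,0,0,-0.131]]}}}

```text
clock: 1.85
position: [621.4, -92.1, 218.4]
orientation: [-0.004, 1.0, 0.0, -0.0]
contact_force: [0.6, 0.6, -0.7]
grip_width: 0.85
finger_force: 0.0
```

```bash
python3 - <<'E'
from fit import *
s=sensors.state(); print(s['q'].round(3),s['position'],s['orientation'].round(4),s['contact_force'])
c=snap('wrist','wrist1')
d=load('side0'); P=cloud(d)
im=d['img'].astype(int); m=(im[...,2]>100)&(im[...,0]<70); Q=P[m]; Q=Q[(Q[:,0]<760)&(Q[:,2]<140)]; print('blue',Q.min(0),Q.max(0))
m=(im[...,0]>100)&(im[...,1]<60); Q=P[m]; Q=Q[(Q[:,0]<760)&(Q[:,1]>-60)]; print('red',np.nanpercentile(Q,[2,98],axis=0))
E
```

```text
[-0.325  0.4    1.334  0.     1.409 -1.903] [621.35211364 -92.10580993 218.36238391] [-3.6e-03  1.0e+00  3.0e-04 -5.0e-04] [ 0.59261472  0.57411829 -0.71708929]
blue [638.52624248 -83.62833338  27.11329887] [707.06648485  52.52071493 116.49497625]
red [[564.69509302   8.1531111   27.11311482]
 [609.28292423  41.82784301 115.39676094]]
```

View pics/wrist1.png

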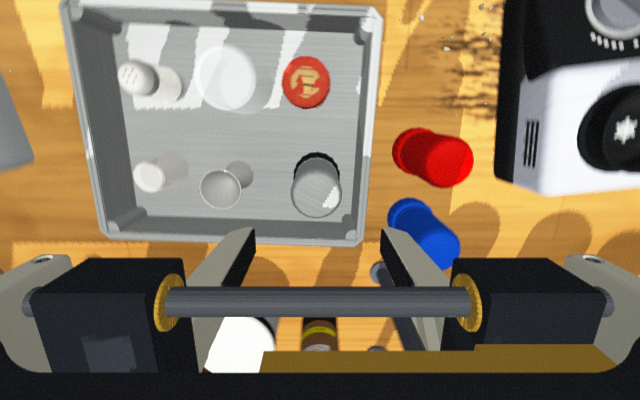

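The wrist view shows the cup top at (317,188), centred between the open fingers, with the pan wall and the look-alikes clear. Descending to grasp.

{"api": "move_tool", "payload": {"moves": {"motion": [[0.85,0,-1,30,0,0,0],[0.85,0,0,30,0,0,0],[0.85,0,0,30,0,0,0],[0.85,0,0,30,0,0,0],[0.85,0,0,24,0,0,0],[0.85,0,0,0,0,0,0],[0.85,0,0,0,0,0,0]]}}}

```text
clock: 2.6
position: [621.8, -93.6, 74.8]
orientation: [-0.0, 1.0, 0.0, -0.0]
contact_force: [0.2, -0.0, 0.3]
grip_width: 0.851
finger_force: 0.0
```

{"api": "move_tool", "payload": {"moves": {"motion": [[0.3,0,0,0,0,0,0],[0.3,0,0,0,0,0,0],[0.3,0,0,0,0,0,0],[0.3,0,0,0,0,0,0],[0.3,0,0,0,0,0,0],[0.3,0,0,0,0,0,0]]}, "grip_force": 40}}

```text
clock: 3.2
position: [622.5, -93.9, 75.5]
orientation: [-0.001, 1.0, -0.0, 0.001]
contact_force: [-0.3, 1.8, 5.8]
grip_width: 0.554
finger_force: 40.0
```

{"api": "move_tool", "payload": {"moves": {"motion": [[0.3,0,0,-6,0,0,0],[0.3,0,0,-10,0,0,0],[0.3,0,0,-15,0,0,0],[0.3,0,0,-15,0,0,0],[0.3,0,0,-15,0,0,0],[0.3,0,0,-15,0,0,0],[0.3,0,0,-15,0,0,0],[0.3,0,0,-15,0,0,0],[0.3,0,0,-15,0,0,0],[0.3,0,0,-15,0,0,0],[0.3,0,0,-10,0,0,0],[0.3,0,0,-6,0,0,0]]}}}

```text
clock: 4.4
position: [622.1, -94.1, 227.6]
orientation: [-0.001, 1.0, -0.0, 0.0]
contact_force: [-0.3, -0.0, -3.7]
grip_width: 0.556
finger_force: 40.0
```

```bash
python3 - <<'E'
from fit import *
print(sensors.state()['contact_force'])
for n in('scene','side'):
    c=snap(n,n+'2'); P=cloud(c)
    for z0 in (155,):
        Q=box(P,(622,-94),(-35,-35,145),(35,35,175)); print(n,'collar',circ(Q,29.5,(622,-94)), np.nanmin(Q[:,2]) if len(Q) else '')
        Q=box(P,(622,-94),(-35,-35,186),(35,35,214)); print(n,'steel',circ(Q,26,(622,-94)))
E
```

```text
[-0.31280288 -0.00980883 -3.70562281]
scene collar (array([621.2, -92.7]), 156, np.float64(1.58)) 155.103968978009
scene steel (array([620.9, -93.1]), 222, np.float64(1.5))
side collar (array([621.7, -93.9]), 206, np.float64(0.76)) 156.83157623789424
side steel (array([621.7, -94.3]), 340, np.float64(0.65))
```

```bash
python3 - <<'E'
from h import *
s=load('scene2');d=load('side2')
f=lambda c,u,v,w,h:cv2.resize(c['img'][v:v+h,u:u+w,::-1],(400,400))
cv2.imwrite('pics/lift.png',np.hstack([f(s,290,110,160,160),f(d,270,120,160,160)]))
E
```

```text
(no output)
```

View pics/lift.png

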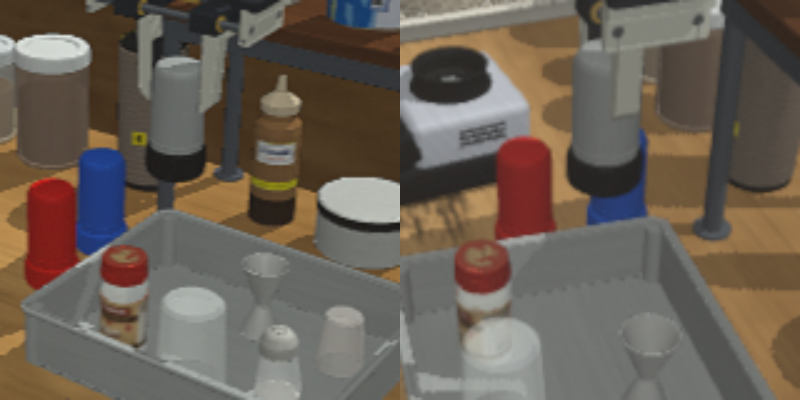

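The cup is held upright and the other five things are still standing in the pan. Moving partway to look at the socket with the wrist camera.

{"api": "move_tool", "payload": {"moves": {"motion": [[0.3,2,8,-3,0,0,0],[0.3,4,16,-4,0,0,0],[0.3,4,22,0,0,0,0],[0.3,4,22,0,0,0,0],[0.3,4,22,0,0,0,0],[0.3,4,22,0,0,0,0],[0.3,4,22,0,0,0,0],[0.3,4,22,0,0,0,0],[0.3,4,16,0,0,0,0],[0.3,0,8,0,0,0,0],[0.3,0,0,0,0,0,0]]}}}

```text
clock: 5.6
position: [587.5, 87.3, 233.7]
orientation: [-0.002, 1.0, 0.0, 0.0]
contact_force: [0.2, 0.2, -4.2]
grip_width: 0.557
finger_force: 40.0
```

```bash
python3 - <<'E'
from fit import *
c=snap('wrist','wrist3'); print(c['cam_to_world'].round(2).tolist())
P=cloud(c)
Q=box(P,(558,208),(-60,-60,115),(60,60,121)); print(circ(Q,None,(558,208)),circ(Q,38.5,(558,208)),Q[:,2].mean())
E
```

```text
[[-0.0, 0.96, 0.28, 510.32], [1.0, 0.0, 0.0, 87.71], [0.0, 0.28, -0.96, 399.32], [0.0, 0.0, 0.0, 1.0]]
(array([559.1, 209.9,  37.5]), 1513, np.float64(1.55)) (array([559.1, 209.9]), 1513, np.float64(1.72)) 117.14202957558948
```

View pics/wrist3.png

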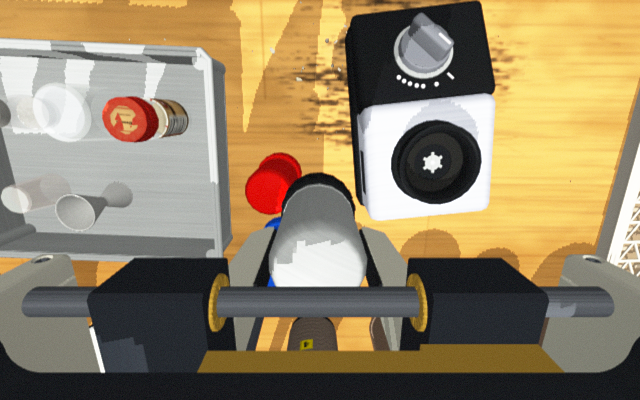

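```bash
python3 - <<'E'
from fit import *
for n in('wrist3','scene0','side0'):
    c=load(n);P=cloud(c)
    m=((np.abs(P[...,:2]-[558,208])<60).all(-1)&(np.abs(P[...,2]-117.5)<2.5)); Q=P[m]
    print(n,'ring enclosing',cv2.minEnclosingCircle(Q[:,:2].astype(np.float32)),len(Q))
c=load('wrist3');P=cloud(c)
for lo,hi,r in((190,212,26),(163,183,29.5)):
    Q=box(P,(587,87),(-40,-40,lo),(40,40,hi)); Q=Q[Q[:,0]<587+5]; print('cup',circ(Q,r,(587,87)))
# dial
ax=np.array([-.371*1,-.0409,.928]); ax=np.array([-np.sin(.384)*np.cos(.11),-np.sin(.384)*np.sin(.11),np.cos(.384)])
Q=box(P,(444,195),(-75,-70,30),(55,70,140)); h=Q@ax; h0=np.median(h); print('console h',h0)
ux=np.array([np.cos(.384)*np.cos(.11),np.cos(.384)*np.sin(.11),np.sin(.384)]); uy=np.cross(ax,ux)
h-=h0; print(np.histogram(h,bins=np.arange(-4,40,2)))
for a,b in((8,13),(29,37)):
    q=Q[(h>a)&(h<b)]; L=np.c_[q@ux,q@uy]; print(a,len(q),L.mean(0).round(1),cv2.minAreaRect(L.astype(np.float32)),q.mean(0).round(1)) if len(q)>3 else 0
    if a==8 and len(q)>3: cc=circ(L,27); e=cv2.minEnclosingCircle(L.astype(np.float32)); print('enc',e,'world',(ux*e[0][0]+uy*e[0][1]+ax*(h0+10)).round(1))
s=np.array([559,208.7,98]); print('expected dial console pt',(s[:2]-114*np.array([np.cos(.11),np.sin(.11)])).round(1))
E
```

```text
wrist3 ring enclosing ((559.3134765625, 210.68569946289062), 41.10417175292969) 1513
scene0 ring enclosing ((557.658447265625, 208.68499755859375), 43.6831169128418) 119
side0 ring enclosing ((560.9404907226562, 207.91644287109375), 42.061439514160156) 111
cup (array([586.2,  88.3]), 446, np.float64(0.22))
cup (array([586.2,  88.4]), 273, np.float64(0.37))
console h -110.05156654771181
(array([ 559, 5407, 4147,  143,   81,   89,  510,  359,   45,   60,   67,
         74,   57,   70,   72,   67,  115,  185,  367,   25,    0]), array([-4, -2,  0,  2,  4,  6,  8, 10, 12, 14, 16, 18, 20, 22, 24, 26, 28,
       30, 32, 34, 36, 38]))
8 886 [465.6 139.8] ((460.1868591308594, 147.13710021972656), (46.3025016784668, 49.00502395629883), 0.7713255882263184) [451.  190.4  81.6]
enc ((457.18585205078125, 147.7850799560547), 26.144874572753906) world [442.4 197.5  78.5]
29 641 [458.8 147.2] ((457.810791015625, 147.52450561523438), (45.6683235168457, 13.492863655090332), 38.22087097167969) [435.7 196.3  99.6]
expected dial console pt [445.7 196.2]
```

{"api": "move_tool", "payload": {"moves": {"motion": [[0.3,2,8,0,0,0,0],[0.3,4,16,0,0,0,0],[0.3,5,22,0,0,0,0],[0.3,5,22,0,0,0,0],[0.3,5,22,3,0,0,0],[0.3,4,18,6,0,0,0],[0.3,3,8,6,0,0,0],[0.3,0,5,6,0,0,0],[0.3,0,0,6,0,0,0],[0.3,0,0,0,0,0,0],[0.3,0,0,0,0,0,0]]}}}

```text
clock: 6.75
position: [559.9, 206.1, 206.5]
orientation: [-0.0, 1.0, -0.0, -0.0]
contact_force: [-0.3, -0.3, -4.0]
grip_width: 0.558
finger_force: 40.0
```

```bash
python3 - <<'E'
from fit import *
s=sensors.state(); p=s['position']; print(p,s['q'].round(3),s['contact_force'])
for n in('scene','side','wrist'):
    c=snap(n,n+'4');P=cloud(c); z=p[2]-72+2
    Q=box(P,p,(-34,-34,z+32),(34,34,z+95)); 
    if n=='wrist': Q=Q[Q[:,0]<p[0]+5]
    print(n,'steel',circ(Q,26,p[:2]))
    Q=box(P,p,(-38,-38,z+4),(38,38,z+26)); Q=Q[Q[:,0]<p[0]+5] if n=='wrist' else Q
    print(n,'collar',circ(Q,29.5,p[:2]))
    Q=box(P,p,(-50,-50,102),(50,50,114)); print(n,'ring outer wall',circ(Q,41.5,p[:2]),circ(Q,None,p[:2]))
E
```

```text
[559.86504023 206.11902384 206.46468779] [ 0.166  0.35   1.437 -0.     1.355 -1.405] [-0.32064422 -0.32294038 -3.99505276]
scene steel (array([558.6, 206.7]), 430, np.float64(2.08))
scene collar (array([558.7, 207. ]), 182, np.float64(1.71))
scene ring outer wall (array([557.2, 212.3]), 176, np.float64(5.99)) (array([556.6, 207.5,  35.1]), 176, np.float64(1.87))
side steel (array([559.3, 205.9]), 424, np.float64(1.08))
side collar (array([559.4, 206.5]), 201, np.float64(1.0))
side ring outer wall (array([560.2, 212.4]), 172, np.float64(5.02)) (array([559.2, 205.9,  34.9]), 172, np.float64(1.33))
wrist steel (array([558.8, 207. ]), 2555, np.float64(1.15))
wrist collar (array([559.9, 207.4]), 809, np.float64(1.06))
wrist ring outer wall (array([569.8, 206.6]), 208, np.float64(2.77)) (array([559.1, 210.4,  32.9]), 208, np.float64(0.56))
```

{"api": "move_tool", "payload": {"moves": {"motion": [[0.3,0.3,1.7,0,0,0,0],[0.3,0,0,5,0,0,0],[0.3,0,0,5,0,0,0],[0.3,0,0,5,0,0,0],[0.3,0,0,3,0,0,0],[0.3,0,0,3,0,0,0],[0.3,0,0,0,0,0,0]]}}}

```text
clock: 7.6
position: [559.0, 208.6, 185.0]
orientation: [-0.001, 1.0, -0.0, -0.001]
contact_force: [-0.7, 0.0, -4.3]
grip_width: 0.554
finger_force: 40.0
```

{"api": "move_tool", "payload": {"moves": {"motion": [[0.3,0,0,2,0,0,0],[0.3,0,0,2,0,0,0],[0.3,0,0,0,0,0,0]]}}}

```text
clock: 7.9
position: [559.2, 208.6, 181.4]
orientation: [-0.001, 1.0, -0.0, -0.0]
contact_force: [0.1, -0.1, -3.6]
grip_width: 0.552
finger_force: 40.0
```

Foot is about 109, inside the mouth with no contact force. Going on down.

{"api": "move_tool", "payload": {"moves": {"motion": [[0.3,0,0,2,0,0,0],[0.3,0,0,2,0,0,0],[0.3,0,0,2,0,0,0],[0.3,0,0,0,0,0,0]]}}}

```text
clock: 8.3
position: [559.1, 208.6, 175.2]
orientation: [-0.001, 1.0, -0.0, -0.0]
contact_force: [0.0, 0.2, -3.8]
grip_width: 0.559
finger_force: 40.0
```

{"api": "move_tool", "payload": {"moves": {"motion": [[0.3,0,0,1.5,0,0,0],[0.3,0,0,1.5,0,0,0],[0.3,0,0,0,0,0,0]]}}}

```text
clock: 8.6
position: [559.2, 208.6, 172.4]
orientation: [-0.001, 1.0, -0.0, -0.0]
contact_force: [-0.8, -0.5, -3.6]
grip_width: 0.559
finger_force: 40.0
```

{"api": "move_tool", "payload": {"moves": {"motion": [[0.3,0,0,1,0,0,0],[0.3,0,0,1,0,0,0],[0.3,0,0,0,0,0,0]]}}}

```text
clock: 8.9
position: [559.4, 208.7, 170.6]
orientation: [-0.001, 1.0, -0.0, 0.0]
contact_force: [-1.2, -0.5, -4.8]
grip_width: 0.555
finger_force: 40.0
```

{"api": "move_tool", "payload": {"moves": {"motion": [[0.3,0,0,1,0,0,0],[0.3,0,0,0,0,0,0]]}}}

```text
clock: 9.1
position: [559.5, 208.7, 170.6]
orientation: [-0.001, 1.0, 0.0, 0.001]
contact_force: [-1.7, -0.4, 3.5]
grip_width: 0.553
finger_force: 40.0
```

{"api": "move_tool", "payload": {"moves": {"motion": [[0.6,0,0,0,0,0,0],[0.7,0,0,0,0,0,0],[0.9,0,0,0,0,0,0],[0.9,0,0,0,0,0,0],[0.9,0,0,0,0,0,0],[0.9,0,0,-5,0,0,0],[0.9,0,0,-15,0,0,0],[0.9,0,0,-20,0,0,0],[0.9,0,0,-20,0,0,0],[0.9,0,0,-10,0,0,0],[0.9,0,0,0,0,0,0]]}}}

```text
clock: 10.2
position: [560.3, 208.8, 241.5]
orientation: [-0.001, 1.0, 0.0, 0.002]
contact_force: [-1.0, 0.0, 0.6]
grip_width: 0.902
finger_force: 0.0
```

```bash
python3 - <<'E'
from fit import *
s=sensors.state(); print(s['position'],s['contact_force'])
a=[]
for n in('scene','side'):
    c=snap(n,n+'5');P=cloud(c)
    for lo,hi in((135,165),(165,198)):
        print(n,'steel',lo,circ(box(P,(559,208),(-34,-34,lo),(34,34,hi)),26,(559,208)))
    Q=box(P,(559,208),(-24,-24,205),(24,24,222)); print('top z',Q[:,2].max(),np.percentile(Q[:,2],90))
# dial target
c=load('wrist3');P=cloud(c)
for b in (0.11,):
    ax=np.array([-np.sin(.384)*np.cos(b),-np.sin(.384)*np.sin(b),np.cos(.384)]); ux=np.array([np.cos(.384)*np.cos(b),np.cos(.384)*np.sin(b),np.sin(.384)]); uy=np.cross(ax,ux)
    w=ux*457.8+uy*147.5+ax*(-110.05+33); print('dial grip (wrist frame)',w)
for n in('scene0','side0'):
    P=cloud(load(n)); Q=box(P,(444,195),(-75,-70,30),(55,70,140)); h=Q@ax; h-=np.median(h); q=Q[(h>25)&(h<37)]; print(n,np.median(Q@ax),len(q),q.mean(0).round(1),h.max())
E
```

```text
[560.26433687 208.84290532 241.49506032] [-1.02653351  0.01206581  0.59727741]
scene steel 135 (array([558.1, 209.5]), 209, np.float64(1.69))
scene steel 165 (array([558. , 209.6]), 229, np.float64(1.7))
top z 214.91443068434637 213.19030558005346
side steel 135 (array([558.5, 209. ]), 227, np.float64(1.03))
side steel 165 (array([558.5, 208.8]), 251, np.float64(1.14))
top z 214.43778257814336 213.2178673350486
dial grip (wrist frame) [434.39329451 196.37382191 100.06787823]
scene0 -109.5608571670267 70 [431.9 192.6  98.4] 37.89070593791473
side0 -109.25122045896124 83 [435.5 190.9  98.5] 34.688438453786986
```

The cup is home: its top is at 213, it stands upright, and it is released. Next, the dial pose.

```bash
cat > dial.py <<'E'
from h import *
from scipy.spatial.transform import Rotation as R
b=.11; t=.384; G=np.array([434.7,195.2,100.2])
ax=np.array([-np.sin(t)*np.cos(b),-np.sin(t)*np.sin(b),np.cos(t)]); ux=np.array([np.cos(t)*np.cos(b),np.cos(t)*np.sin(b),np.sin(t)]); uy=np.cross(ax,ux)
def target(a,back):  # bar angle a left of up, tip position 'back' along axis from bar top
    bx=np.cos(a)*ux+np.sin(a)*uy; by=np.cross(ax,bx); z=-ax
    return G+ax*back, R.from_matrix(np.stack([np.cross(by,z),by,z],1))
def delta(a,back):
    s=sensors.state(); r=R.from_quat(s['orientation']); p,q=target(a,back)
    print('q',s['q'].round(3),'shift tool',(r.inv().apply(p-s['position'])).round(1),'rotvec tool',(r.inv()*q).as_rotvec().round(4), 'F',s['contact_force'].round(1),s['moment'].round(2))
E
python3 -c "
from dial import *
delta(.66,60); print(target(.66,60)[0])"
```

```text
q [ 0.17   0.331  1.384  0.     1.426 -1.402] shift tool [146.7 -15.7  83.4] rotvec tool [ 0.1072 -0.3792 -0.7591] F [ 0.   0.3 -0. ] [ 0.09 -0.04 -0.02]
[412.35792536 192.73241114 155.8304117 ]
```

{"api": "move_tool", "payload": {"moves": {"motion": [[0.9,8,-1,0,0,0,0],[0.9,16,-2,0,0,0,0],[0.9,22,-2,0,0,0,0],[0.9,25,-3,0,0,0,0],[0.9,25,-3,0,0,0,0],[0.9,22,-2,10,0,0,0],[0.9,17,-2,15,0,0,0],[0.9,12,-1,15,0,0,0],[0.9,0,0,10,0,0,0],[0.9,0,0,0,0,0,0]]}}}

```text
clock: 11.3
position: [411.1, 192.3, 188.1]
orientation: [-0.001, 1.0, -0.0, -0.002]
contact_force: [0.8, -0.7, 0.3]
grip_width: 0.902
finger_force: 0.0
```

{"api": "move_tool", "payload": {"moves": {"motion": [[0.5,0,0,0,0.0134,-0.0474,-0.0949],[0.5,0,0,0,0.0134,-0.0474,-0.0949],[0.5,0,0,0,0.0134,-0.0474,-0.0949],[0.5,0,0,0,0.0134,-0.0474,-0.0949],[0.5,0,0,0,0.0134,-0.0474,-0.0949],[0.5,0,0,0,0.0134,-0.0474,-0.0949],[0.5,0,0,0,0.0134,-0.0474,-0.0949],[0.5,0,0,0,0.0134,-0.0474,-0.0949],[0.5,0,0,0,0,0,0],[0.5,0,0,0,0,0,0]]}}}

```text
clock: 12.3
position: [413.1, 192.4, 190.3]
orientation: [-0.367, 0.91, -0.052, 0.184]
contact_force: [0.7, 0.4, 1.2]
grip_width: 0.5
finger_force: 0.0
```

```bash
python3 - <<'E'
from dial import *
from fit import box
delta(.66,60)
c=snap('wrist','wrist6'); P=cloud(c)
Q=box(P,(444,195),(-75,-70,30),(55,70,140)); h=Q@ax; h0=np.median(h); h=h-h0; print(h0)
q=Q[(h>29)&(h<37)]; L=np.c_[q@ux,q@uy]; r=cv2.minAreaRect(L.astype(np.float32)); print(len(q),r,(ux*r[0][0]+uy*r[0][1]+ax*(h0+33)).round(1))
E
```

```text
q [ 0.227 -0.111  2.085 -0.062  0.786 -2.076] shift tool [10.5  8.6 31.7] rotvec tool [-0.0007  0.0003 -0.003 ] F [0.7 0.4 1.2] [0.1  0.11 0.03]
-110.24021863965038
626 ((456.73138427734375, 147.5790557861328), (44.813419342041016, 12.48941707611084), 37.84405517578125) [433.5 196.4  99.5]
```

View pics/wrist6.png

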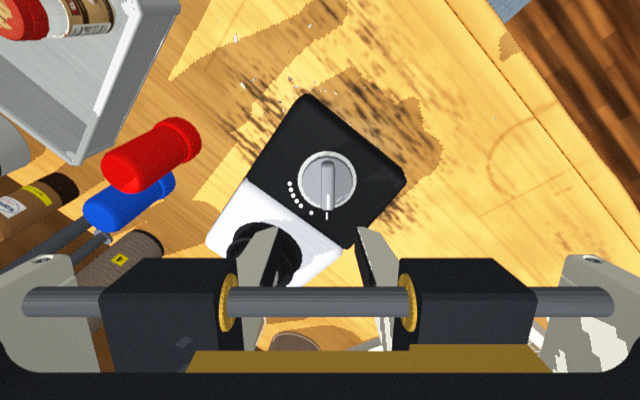

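The wrist view shows the bar at (328,185), lined up with the fingers, with its pointer end towards the bottom. The cup is mostly hidden by the finger, so I'll check that it is still in place.

```bash
python3 - <<'E'
from fit import *
o=[]
for n in('scene','side'):
    c=snap(n,n+'6');P=cloud(c)
    print(n,'steel',circ(box(P,(559,208),(-34,-34,135),(34,34,198)),26,(559,208)))
    u,v=(165,120) if n=='scene' else (195,70)
    o.append(cv2.resize(c['img'][v:v+130,u:u+130,::-1],(400,400),interpolation=cv2.INTER_CUBIC))
cv2.imwrite('pics/chk.png',np.hstack(o))
E
```

```text
scene steel (array([558.2, 209.6]), 436, np.float64(1.71))
side steel (array([558.6, 208.9]), 472, np.float64(1.07))
```

View pics/chk.png

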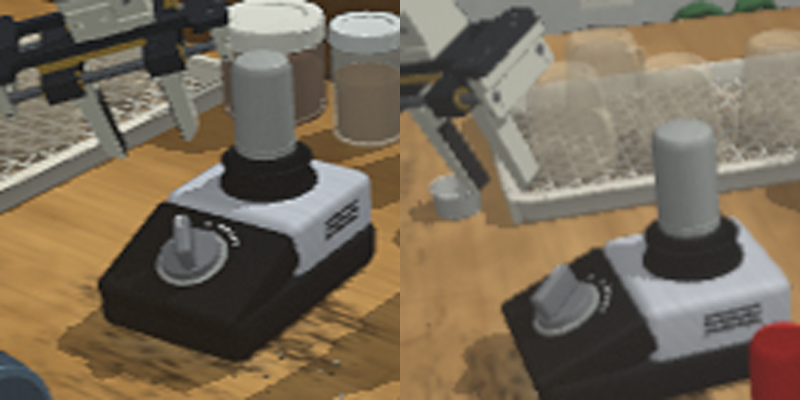

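The cup stands fully home in the socket. Moving to the dial and going down over the bar.

{"api": "move_tool", "payload": {"moves": {"motion": [[0.5,5,4,10,0,0,0],[0.5,5.5,4.6,20,0,0,0],[0.5,0,0,20,0,0,0],[0.5,0,0,20,0,0,0],[0.5,0,0,0,0,0,0],[0.5,0,0,0,0,0,0]]}}}

```text
clock: 13.05
position: [426.0, 194.3, 119.6]
orientation: [-0.368, 0.91, -0.052, 0.183]
contact_force: [0.5, -0.2, -0.2]
grip_width: 0.495
finger_force: 0.0
```

```bash
python3 - <<'E'
from dial import *
delta(.66,-19)
E
```

```text
q [ 0.223  0.019  2.171 -0.078  0.572 -2.059] shift tool [-0.6 -0.6 40.2] rotvec tool [ 0.0004 -0.0009 -0.0005] F [ 0.5 -0.2 -0.2] [ 0.09  0.2  -0.01]
```

{"api": "move_tool", "payload": {"moves": {"motion": [[0.5,-0.6,-0.6,12,0,0,0],[0.5,0,0,12,0,0,0],[0.5,0,0,8,0,0,0],[0.5,0,0,5,0,0,0],[0.5,0,0,2,0,0,0],[0.5,0,0,0,0,0,0]]}}}

```text
clock: 13.65
position: [441.3, 195.9, 84.0]
orientation: [-0.369, 0.91, -0.052, 0.184]
contact_force: [0.3, -0.6, 0.3]
grip_width: 0.502
finger_force: 0.0
```

```bash
python3 -c "
from dial import *
delta(.66,-19)"
```

```text
q [ 0.218  0.111  2.19  -0.091  0.46  -2.05 ] shift tool [0.1 0.  1.5] rotvec tool [-0.0003  0.0005  0.0001] F [ 0.3 -0.6  0.3] [ 0.13  0.16 -0.01]
```

{"api": "move_tool", "payload": {"moves": {"motion": [[0.2,0,0,0,0,0,0],[0.1,0,0,0,0,0,0],[0,0,0,0,0,0,0],[0,0,0,0,0,0,0],[0,0,0,0,0,0,0]]}, "grip_force": 15}}

```text
clock: 14.15
position: [440.7, 196.4, 83.8]
orientation: [-0.368, 0.91, -0.051, 0.184]
contact_force: [-1.8, 6.6, 3.2]
grip_width: 0.137
finger_force: 15.0
```

```bash
python3 -c "
from dial import *
delta(.66,-19)"
```

```text
q [ 0.218  0.111  2.19  -0.089  0.46  -2.05 ] shift tool [-0.1 -0.8  1.5] rotvec tool [ 0.0009  0.0004 -0.0008] F [-1.8  6.6  3.2] [1.16 0.28 0.38]
```

{"api": "move_tool", "payload": {"moves": {"motion": [[0,0,0.8,0,0,0,0],[0,0,0,0,0,0,0],[0,0,0,0,0,0,0]]}, "grip_force": 60}}

```text
clock: 14.45
position: [440.7, 196.5, 83.8]
orientation: [-0.369, 0.91, -0.052, 0.184]
contact_force: [-2.3, 0.5, 3.1]
grip_width: 0.138
finger_force: 60.0
```

{"api": "move_tool", "payload": {"moves": {"motion": [[0,0,0,0,0,0,0.08],[0,0,0,0,0,0,0.1],[0,0,0,0,0,0,0.1],[0,0,0,0,0,0,0.1],[0,0,0,0,0,0,0.1],[0,0,0,0,0,0,0.1],[0,0,0,0,0,0,0.1],[0,0,0,0,0,0,0]]}}}

```text
clock: 15.25
position: [440.6, 196.6, 83.7]
orientation: [-0.044, 0.981, 0.013, 0.191]
contact_force: [-2.7, 1.6, 3.5]
grip_width: 0.134
finger_force: 60.0
```

```bash
python3 -c "
from dial import *
delta(.66-.68,-19)"
```

```text
q [ 0.22   0.111  2.191 -0.092  0.46  -1.365] shift tool [-0.6 -0.8  1.5] rotvec tool [ 0.0003  0.0005 -0.0009] F [-2.7  1.6  3.5] [0.46 0.38 0.06]
```

{"api": "move_tool", "payload": {"moves": {"motion": [[0,0,0,0,0,0,0.1],[0,0,0,0,0,0,0.1],[0,0,0,0,0,0,0.1],[0,0,0,0,0,0,0.1],[0,0,0,0,0,0,0.1],[0,0,0,0,0,0,0.1],[0,0,0,0,0,0,0.07],[0,0,0,0,0,0,0.02],[0,0,0,0,0,0,0],[0,0,0,0,0,0,0]]}}}

```text
clock: 16.25
position: [440.7, 196.8, 83.8]
orientation: [0.288, 0.938, 0.076, 0.175]
contact_force: [-4.2, 4.0, 4.7]
grip_width: 0.131
finger_force: 60.0
```

```bash
python3 - <<'E'
from dial import *
delta(.66-1.37,-19)
o=[]
for n in('scene','side'):
    c=snap(n,n+'7')
    u,v=(180,145) if n=='scene' else (215,105)
    o.append(cv2.resize(c['img'][v:v+85,u:u+85,::-1],(400,400),interpolation=cv2.INTER_CUBIC))
cv2.imwrite('pics/fin.png',np.hstack(o))
E
```

```text
q [ 0.22   0.111  2.191 -0.092  0.459 -0.679] shift tool [-0.9 -0.4  1.5] rotvec tool [0.0008 0.0003 0.0033] F [-4.2  4.   4.7] [0.62 0.4  0.39]
```

View pics/fin.png

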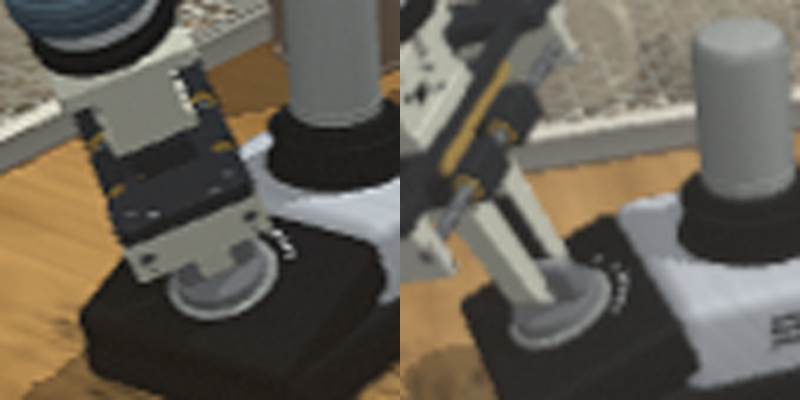

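{"api": "move_tool", "payload": {"moves": {"motion": [[0,0,0,0,0,0,0.02],[0,0,0,0,0,0,0.02],[0,0,0,0,0,0,0],[0,0,0,0,0,0,0]]}}}

```text
clock: 16.75
position: [440.7, 196.7, 83.7]
orientation: [0.306, 0.932, 0.079, 0.174]
contact_force: [-3.9, 4.3, 3.6]
grip_width: 0.135
finger_force: 60.5
```

```bash
python3 - <<'E'
from dial import *
delta(.66-1.37,-19)
s=sensors.state(); print('axis moment',s['moment']@ax, np.cross([0,0,0],ax))
c=snap('wrist','w8'); P=cloud(c)
from fit import box,circ
for n in('scene','side'):
    P=cloud(snap(n,n+'8')); print(circ(box(P,(559,208),(-34,-34,135),(34,34,198)),26,(559,208)))
E
```

```text
q [ 0.22   0.111  2.191 -0.093  0.459 -0.64 ] shift tool [-1.  -0.3  1.5] rotvec tool [ 0.0006  0.0004 -0.035 ] F [-3.9  4.3  3.6] [0.54 0.35 0.87]
axis moment 0.595894045605313 [ 0. -0.  0.]
(array([558. , 209.5]), 437, np.float64(1.58))
(array([558.5, 208.8]), 479, np.float64(1.02))
```

{"api": "move_tool", "payload": {"moves": {"motion": [[0,0,0,0,0,0,-0.015],[0,0,0,0,0,0,0]]}}}

```text
clock: 17.1
position: [440.7, 196.7, 83.8]
orientation: [0.3, 0.935, 0.078, 0.175]
contact_force: [-3.3, 3.6, 5.0]
grip_width: 0.131
finger_force: 60.1
```

```bash
python3 -c "
from workcell import job; print(job.job_done())"
```

```text
the job is handed in; nothing more can be done
None
```

The job is handed in at 17.1 s: the cup is fully home in the socket and released, the other five things were still standing in the pan when last seen after the lift, and the gripper is holding the dial at pulse; the hand-in gave no verdict.

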